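# Change the bench vacuum over from the yellow pump to the blue pump

## Robot

A 7-joint arm with a two-finger parallel gripper is mounted at the origin on the work surface. World frame = base frame: x ahead of the robot, y to its left, z up, the work surface at z = 0. Lengths are in m, angles in rad, forces in N, time in s.
With the tool pointing down it reaches from about 0.425 to 0.875 m from the base axis. Payload 8.4 kg.
Tool frame: the origin (TCP) lies at the very end of the fingers, on their centre line; the grasp point (between the pads) lies 19 mm behind it (bot.tcp_to_grasp is the distance from the TCP to the grasp point, in m); z points along the fingers, y is the direction in which the jaws open and shut (so a half turn about z gives the same grasp; the last joint's range is limited). The gripper opens to 85 mm and grips with 20 to 120 N. Pads are 22 mm wide; open, the fingers measure 114 mm over their backs; the gripper's body (76 mm by 85 mm) begins 54 mm behind the grasp point. The pads swing forward as they close: fully open they stand 13 mm farther back than shut.
Start: joints at [1.238, 0.333, 0.04, 1.465, -0.013, 1.343, -0.059], TCP at [0.151, -0.632, 0.231] pointing down, gripper open.
Joint ranges: [-2.58, 2.58], [-0.38, 2.09], [-1.3, 1.39], [0.25, 2.4], [-1.5, 4.64], [0.08, 2.09], [-2.65, 2.65]. Speed limits (rad/s): [2.22, 2.22, 2.79, 2.79, 3.14, 3.14, 3.14].

## Interface

Orientations are given as [roll, pitch, yaw] about the fixed x, y, z axes, in that order (R = Rz(yaw) Ry(pitch) Rx(roll)).
In Python, from workcell import bot gives the robot as it stands.
- The arm moves only by the tool arm_command, never from a script. Its argument "deltas" is one flat list of numbers, 7 for each row, row after row: the finger opening in cm, from 0 to 8.54, then the shift along the tool's x, y, z in cm, then the turn, a rotation vector about the tool's x, y, z in rad. A call has exactly 5 rows; each row shifts and turns the commanded pose from where the row before left it, along the tool's axes as they then stand; what a row does not reach is not made up. A row lasts 1/12 s, in which the tool goes at most 41.7 mm and 7.16 degrees, less where a joint would pass 70% of its speed; a pose out of reach is approached as far as the arm can. A call with a gripper value outside its range is refused whole. The fingers move at their own pace and stop on an object; the grip force is fixed at half the most. Time passes only in rows, so rows that do not move let the fingers close, or fill a call up. It gives the time, the measured TCP pose, the force and the opening at its end, in the units of the state.
- bot.read_state(): the state, without advancing time (a new reading comes with each control period).
- bot.get_image(name): name is "scene" or "top"; returns the picture (400x640x3 uint8, blue, green, red); there is no depth.
- bot.camera_info(name): a dict with "mtx" (3x3 intrinsics, pixels), "k1" (the pictures are not rectified: a ray, as slopes to the right and down, at radius r is drawn at 1 + k1 r^2 times it, then the intrinsics apply), "position" and "rotation" of the camera in the world. Camera axes: x right, y down, z forward; pixel columns grow to the right and rows downward; lengths in m; the calibration is good to about 2 mm. A picture is of the moment at which its call begins. camera_info takes no time and is no camera call.
- bot.sign_off(): hands the job in, once; it reports no verdict.
The state is a dict: "time": time; "qpos": joint angles; "qd": joint speeds; "tau": joint torques, N m; "ee_pos": TCP position; "eef_rot": TCP orientation; "force": force on the tool from outside, world axes, zero at the start; "ft_torque": the same for the moment, N m; "grip_width": opening from 0.0 (shut) to 1.0 (fully open).
Only numpy, scipy, OpenCV 4.12 (cv2) and the standard library are available. Lean on these libraries where they do the work, as an engineer would, in place of code of your own. Each camera call takes 0.05 s, during which the arm holds its last target.

## Task

Change the bench vacuum over from the yellow pump to the blue one: throw the lever of the yellow-handled isolator fully over to off (towards its red plate), and only when it is off throw the blue-handled one fully over to on (towards its green plate). Leave the black-handled isolator, which serves the fume cupboard, on, and do not knock over or push about the bottles and vessels on the bench.

Things in the scene. Friction and masses are not known exactly. Their poses are not given: they have to be found in the camera images.
- yellow_switch: yellow isolator: grey switch box bolted to the bench, base plate 180 x 100 mm, box 150 x 86 mm and 54 mm high, two hinge cheeks up to 75 mm. Origin: centre of its underside, on the bench; z up. Its x axis runs along the box from the red end plate (off, -x) to the green end plate (on, +x); the lever swings in the x-z plane of this frame.
- yellow_lever (a joint): lever of the yellow isolator, rad: 0 = fully off (leaning 0.55 rad from upright over the red plate), 1.1 = fully on (leaning 0.55 rad over the green plate); upright at 0.55. Over-centre: let go, its weight takes it to the nearer end. Starts on. About 2 to 3 N at the grip moves it.
- yellow_grip (a point): middle of the yellow plastic grip of the lever, 95 mm from the hinge axis. The grip is round, 26 to 30 mm across, from 60 to 125 mm from the axis; below it is a flat steel arm 12 x 22 mm. With the lever at either end this point is 143 mm above the bench and the lever's top about 175 mm; upright the top is 187 mm.
- yellow_pivot (a point): middle of the hinge axis of the yellow lever, 62 mm above the bench, over the centre of the box; the axis runs along the box's y axis.
- blue_switch: blue isolator: grey switch box bolted to the bench, base plate 180 x 100 mm, box 150 x 86 mm and 54 mm high, two hinge cheeks up to 75 mm. Origin: centre of its underside, on the bench; z up. Its x axis runs along the box from the red end plate (off, -x) to the green end plate (on, +x); the lever swings in the x-z plane of this frame.
- blue_lever (a joint): lever of the blue isolator, rad: 0 = fully off (leaning 0.55 rad from upright over the red plate), 1.1 = fully on (leaning 0.55 rad over the green plate); upright at 0.55. Over-centre: let go, its weight takes it to the nearer end. Starts off. About 2 to 3 N at the grip moves it.
- blue_grip (a point): middle of the blue plastic grip of the lever, 95 mm from the hinge axis. The grip is round, 26 to 30 mm across, from 60 to 125 mm from the axis; below it is a flat steel arm 12 x 22 mm. With the lever at either end this point is 143 mm above the bench and the lever's top about 175 mm; upright the top is 187 mm.
- blue_pivot (a point): middle of the hinge axis of the blue lever, 62 mm above the bench, over the centre of the box; the axis runs along the box's y axis.
- black_switch: black isolator: grey switch box bolted to the bench, base plate 180 x 100 mm, box 150 x 86 mm and 54 mm high, two hinge cheeks up to 75 mm. Origin: centre of its underside, on the bench; z up. Its x axis runs along the box from the red end plate (off, -x) to the green end plate (on, +x); the lever swings in the x-z plane of this frame.
- black_lever (a joint): lever of the black isolator, rad: 0 = fully off (leaning 0.55 rad from upright over the red plate), 1.1 = fully on (leaning 0.55 rad over the green plate); upright at 0.55. Over-centre: let go, its weight takes it to the nearer end. Starts on. About 2 to 3 N at the grip moves it.
- black_grip (a point): middle of the black plastic grip of the lever, 95 mm from the hinge axis. The grip is round, 26 to 30 mm across, from 60 to 125 mm from the axis; below it is a flat steel arm 12 x 22 mm. With the lever at either end this point is 143 mm above the bench and the lever's top about 175 mm; upright the top is 187 mm.
- black_pivot (a point): middle of the hinge axis of the black lever, 62 mm above the bench, over the centre of the box; the axis runs along the box's y axis.
- amber_a: amber glass bottle, 72 mm diameter, 150 mm high, black cap; loose bystander standing on the bench, to be left alone. Origin: centre of its underside.
- amber_b: amber glass bottle, 72 mm diameter, 150 mm high, black cap; loose bystander standing on the bench, to be left alone. Origin: centre of its underside.
- jar: white jar with red cap, 64 mm diameter, 95 mm high; loose bystander standing on the bench, to be left alone. Origin: centre of its underside.
- beaker: glass beaker, 68 mm diameter, 85 mm high; loose bystander standing on the bench, to be left alone. Origin: centre of its underside.

How it is judged:
On the way, in this order (a step that is already met when the one before it is completed fails the run):
1. the yellow lever is fully off (within 0.1 rad of its end) (value of joint yellow_lever below 0.1 rad), for 0.2 s.
2. then the blue lever is fully on (within 0.1 rad of its end) (value of joint blue_lever above 1 rad), for 0.2 s.
At the end, for the whole second after the job is handed in: The yellow lever rests fully off, the blue and the black levers fully on, each within 0.1 rad of its end (value of joint yellow_lever below 0.1 rad and value of joint each of blue_lever, black_lever above 1 rad); the robot touches nothing.
It fails at once if the yellow and the blue lever are both on the green side of upright at once (value of joint each of yellow_lever, blue_lever above 0.55 rad).
It fails at once if the black lever is thrown off (past upright) (value of joint black_lever below 0.55 rad).
It fails at once if a bottle or vessel on the bench is pushed more than 40 mm or tipped over (distance of any of amber_a, amber_b, jar, beaker from where it was at the start of the episode above 0.04 m or angle between any of amber_a, amber_b, jar, beaker's own z axis and vertical above 0.6 rad).
It also fails if it takes over 48 s, if anything falls off the work surface, if the arm or the gripper's body presses on something with over 40 N, if the wrist force passes 120 N, or if a joint passes its speed limit or range.

## Working session

There is one attempt and no reset: what is moved stays moved. The work goes in short steps, Python scripts to look and compute and a tool call to move; the robot and the scene stay as the last step left them, time stands still between calls to the robot, and variables do not carry over. Pictures are saved under pics/ and viewed, and the job is handed in when it is done.

Besides the shell and the picture viewer there is one more tool, called after "Call:" as name(argument=value, ...) on one line, values as JSON. arm_command: Moves the arm, as the interface text tells. Its arguments: {"type":"object","properties":{"deltas":{"type":"array"}},"required":["deltas"]}

```bash
mkdir -p pics
python3 - <<'E'
from workcell import bot
import cv2
for n in("scene","top"):
    cv2.imwrite(f"pics/{n}0.png",bot.get_image(n)); print(n,bot.camera_info(n))
s=bot.read_state();print(s)
E
```

```text
scene {'mtx': array([[370.83701709,   0.        , 319.96412436],
       [  0.        , 370.83701709, 192.19788305],
       [  0.        ,   0.        ,   1.        ]]), 'k1': -0.07996410834868219, 'position': array([0.82687078, 0.41433969, 0.83515713]), 'rotation': array([-2.50183721, -0.0152376 ,  2.58416916])}
top {'mtx': array([[436.74113725,   0.        , 320.61482418],
       [  0.        , 436.74113725, 200.25891502],
       [  0.        ,   0.        ,   1.        ]]), 'k1': -0.09923596868236435, 'position': array([ 0.44445815, -0.01405963,  1.42938579]), 'rotation': array([-3.06074587,  0.00416479, -1.54355653])}
{'time': 0.1, 'qpos': array([ 1.23781119,  0.33385934,  0.0399065 ,  1.46617357, -0.01337328,
        1.34329419, -0.05849754]), 'qd': array([ 0.00078962, -0.00313142,  0.00056282, -0.00315707, -0.00069445,
       -0.00028404, -0.00059204]), 'tau': array([ 3.76573327e-03, -6.60022187e+01,  1.37009136e+00, -4.06475866e+01,
        1.70938979e-02,  8.99659790e-03,  4.89483547e-07]), 'ee_pos': array([ 0.15043271, -0.63193583,  0.23050286]), 'eef_rot': array([-3.14013005e+00,  1.35445183e-04,  2.33746893e-01]), 'force': array([-0.24393788,  0.18819507, -0.33846457]), 'ft_torque': array([0.02622797, 0.02170244, 0.00601512]), 'grip_width': 1.0004370953160115}
```

View pics/scene0.png

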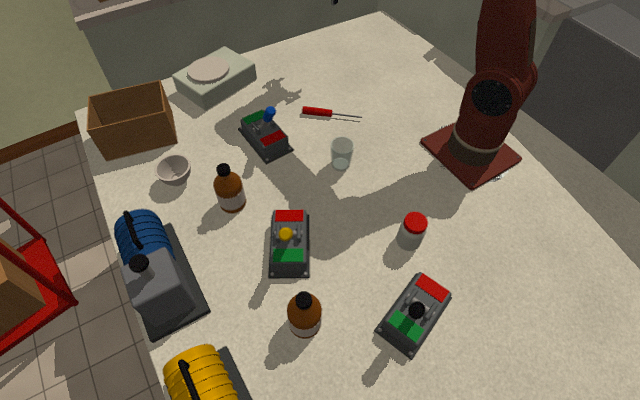

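View pics/top0.png

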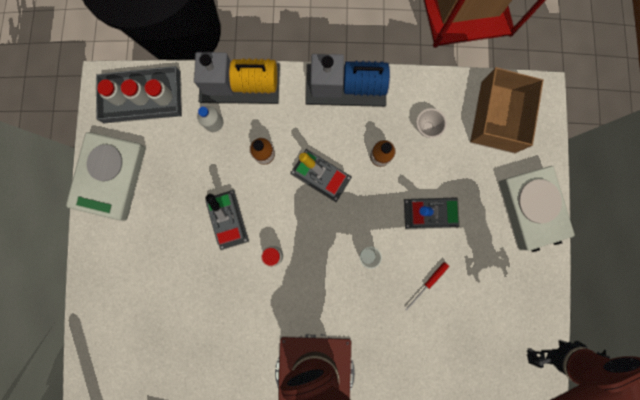

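```bash
cat > h.py <<'E'
import numpy as np,cv2
from scipy.spatial.transform import Rotation as R
from workcell import bot
def cam(n):
    c=bot.camera_info(n);return c
def proj(n,P):
    c=cam(n);Rm=R.from_euler('xyz',c['rotation']).as_matrix()
    p=(np.atleast_2d(P)-c['position'])@Rm; s=p[:,:2]/p[:,2:]
    r2=(s**2).sum(1,keepdims=True); s=s*(1+c['k1']*r2)
    return s*[c['mtx'][0,0],c['mtx'][1,1]]+c['mtx'][:2,2]
def ray(n,uv,z):
    c=cam(n);Rm=R.from_euler('xyz',c['rotation']).as_matrix()
    d=cv2.undistortPoints(np.array([[uv]],float),c['mtx'],np.array([c['k1'],0,0,0.]))[0,0]
    w=Rm@np.array([d[0],d[1],1]);o=c['position'];return o+w*(z-o[2])/w[2]
E
python3 - <<'E'
from h import *
t=cv2.imread('pics/top0.png');s=cv2.imread('pics/scene0.png')
def crop(im,x,y,w,h,k=5): return cv2.resize(im[y:y+h,x:x+w],None,fx=k,fy=k,interpolation=cv2.INTER_CUBIC)
a=crop(t,285,140,80,60);b=crop(t,395,185,80,60)
c=crop(s,255,195,80,96,5)[:,:400];d=crop(s,230,95,80,80)
cv2.imwrite('pics/c1.png',np.hstack([a,b]))
cv2.imwrite('pics/c2.png',np.hstack([c[:400],d]))
for n,im in(('top',t),('scene',s)):
    h=cv2.cvtColor(im,cv2.COLOR_BGR2HSV)
    for nm,lo,hi in(('red',(0,180,90),(6,255,255)),('green',(55,100,50),(80,255,255)),('yel',(22,150,90),(32,255,255)),('blue',(100,150,50),(120,255,255))):
        k,l,st,ce=cv2.connectedComponentsWithStats(cv2.inRange(h,lo,hi))
        for i in range(1,k):
            if st[i,4]>15: print(n,nm,st[i,4],ce[i].round(1),ray(n,ce[i],0.057).round(3),ray(n,ce[i],0.15).round(3))
E
```

```text
top red 329 [434.3  15.5] [ 1.186 -0.369  0.057] [ 1.136 -0.345  0.15 ]
top red 1088 [480.7  27.3] [ 1.152 -0.527  0.057] [ 1.104 -0.492  0.15 ]
top red 198 [105.2  87.3] [0.914 0.724 0.057] [0.883 0.674 0.15 ]
top red 198 [128.8  87.1] [0.915 0.641 0.057] [0.883 0.597 0.15 ]
top red 201 [152.7  87.3] [0.914 0.559 0.057] [0.882 0.52  0.15 ]
top red 203 [335.3 181.8] [ 0.615 -0.05   0.057] [ 0.604 -0.048  0.15 ]
top red 135 [417.  212.3] [ 0.525 -0.311  0.057] [ 0.52  -0.291  0.15 ]
top red 203 [228.1 235.3] [0.437 0.283 0.057] [0.437 0.263 0.15 ]
top red 220 [270.4 256.1] [0.376 0.147 0.057] [0.38  0.136 0.15 ]
top red 159 [436.5 275.1] [ 0.33  -0.375  0.057] [ 0.337 -0.351  0.15 ]
top green 20 [312.2 156.2] [0.696 0.025 0.057] [0.678 0.023 0.15 ]
top green 100 [302.1 168.8] [0.654 0.056 0.057] [0.64  0.051 0.15 ]
top green 129 [223.3 200.2] [0.547 0.303 0.057] [0.54  0.282 0.15 ]
top green 228 [ 93.5 204.3] [0.522 0.732 0.057] [0.517 0.682 0.15 ]
top green 226 [451.9 211.6] [ 0.531 -0.423  0.057] [ 0.525 -0.395  0.15 ]
top yel 144 [306.8 160. ] [0.683 0.042 0.057] [0.666 0.038 0.15 
[... 596 characters left out ...]
287.5] [0.437 0.284 0.057] [0.484 0.299 0.15 ]
scene red 938 [ 35.2 315.1] [ 1.219 -0.11   0.057] [ 1.172 -0.047  0.15 ]
scene red 26 [ 62.4 285.5] [ 1.15  -0.151  0.057] [ 1.111 -0.083  0.15 ]
scene green 155 [253.4 117. ] [ 0.533 -0.423  0.057] [ 0.568 -0.323  0.15 ]
scene green 405 [287.8 254.7] [0.67  0.044 0.057] [0.689 0.088 0.15 ]
scene green 553 [405.7 325.6] [0.541 0.318 0.057] [0.575 0.33  0.15 ]
scene yel 141 [285.1 233.2] [ 0.648 -0.01   0.057] [0.669 0.041 0.15 ]
scene yel 1168 [199.6 375.1] [0.946 0.184 0.057] [0.931 0.212 0.15 ]
scene blue 134 [268.5 113.6] [ 0.486 -0.413  0.057] [ 0.527 -0.314  0.15 ]
scene blue 1623 [140.8 234.3] [ 0.951 -0.189  0.057] [ 0.937 -0.117  0.15 ]
```

View pics/c1.png

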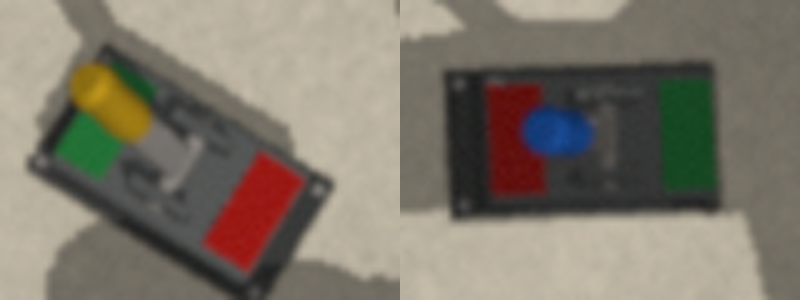

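View pics/c2.png

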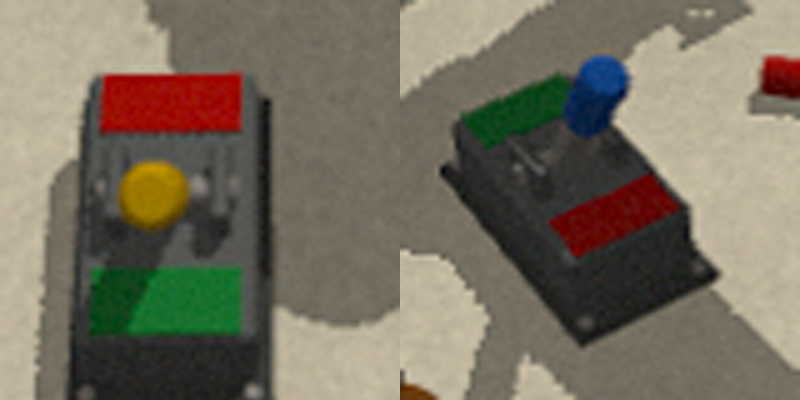

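Run:
```python
from h import *
from scipy.optimize import least_squares
base=np.array([[.09,.05],[.09,-.05],[-.09,-.05],[-.09,.05]])
obs={'yellow':([[290.6,173],[306.4,149.4],[351.4,176.6],[335,200]],(.6425,-.0035,1.05)),
'blue':([[404,199.4],[457.4,198],[458.6,227],[405.6,228.4]],(.529,-.3685,-1.5))}
pl={'yellow':[('scene',[288.6,215.1],-.055),('top',[335.3,181.8],-.055),('scene',[287.8,254.7],.055)],
'blue':[('scene',[253.4,117],.055),('top',[451.9,211.6],.055)]}
for k,(o,g) in obs.items():
    o=np.array(o)
    def W(p,l,z):
        l=np.atleast_2d(l);c,s=np.cos(p[2]),np.sin(p[2]);return np.c_[p[0]+c*l[:,0]-s*l[:,1],p[1]+s*l[:,0]+c*l[:,1],np.full(len(l),z)]
    q=proj('top',W(g,base,.008));idx=[np.argmin(((q-a)**2).sum(1)) for a in o]
    def f(p):
        r=[(proj('top',W(p,base[idx],.008))-o).ravel()]
        for n,uv,x in pl[k]: r.append((proj(n,W(p,[[x,0]],.056))-uv).ravel()*2)
        return np.concatenate(r)
    r=least_squares(f,g);print(k,idx,r.x.round(4),r.fun.round(1))
    for sg in(-1,1):
        G=W(r.x,[[sg*.095*np.sin(.55),0]],.143);print(sg,G.round(4),proj('top',G),proj('scene',G))
for nm,uv,z in(('ambR',(384,147),.15),('ambL',(261.5,145),.15),('jar',(270.4,256),.095),('beaker',(370,254),.08)):print(nm,ray('top',uv,z).round(3))
```

```text
yellow [np.int64(0), np.int64(1), np.int64(2), np.int64(3)] [ 0.6429 -0.0035  1.0414] [-1.   0.4 -0.7 -1.5  0.8 -0.2  1.2  2.3  0.1  0.4  0.5  0.2 -0.3  0.4]
-1 [[ 0.6178 -0.0464  0.143 ]] [[334.90324482 177.36556873]] [[286.60934649 196.60832818]]
1 [[0.668  0.0393 0.143 ]] [[306.55624036 159.92307626]] [[285.4574274  234.04645904]]
blue [np.int64(3), np.int64(0), np.int64(1), np.int64(2)] [ 0.5279 -0.369  -1.5118] [-0.5 -0.9  0.2 -1.3  0.6  0.1 -0.7  0.6  1.  -0.1  0.7 -0.3]
-1 [[ 0.525  -0.3194  0.143 ]] [[426.15225954 210.99056078]] [[268.44550295 114.24024141]]
1 [[ 0.5309 -0.4185  0.143 ]] [[459.05836616 209.87700222]] [[251.14183949  95.40316603]]
ambR [ 0.712 -0.19   0.15 ]
ambL [0.708 0.175 0.15 ]
jar [0.378 0.143 0.095]
beaker [ 0.392 -0.162  0.08 ]
```

Call:
arm_command(deltas=[1.5,0,0,-1,0,0,-0.12,1.5,0,0,-1,0,0,-0.12,1.5,0,0,-1,0,0,-0.12,1.5,0,0,-1,0,0,-0.12,1.5,0,0,-1,0,0,-0.12])

```text
time: 0.52
ee_pos: [0.1505, -0.6321, 0.2813]
eef_rot: [-3.141, -0.001, 0.84]
force: [-0.0, -0.7, 0.6]
grip_width: 0.298
```

Call:
arm_command(deltas=[1.5,0,0,0,0,0,-0.11,1.5,0,0,0,0,0,-0.1,1.5,0,0,0,0,0,0,1.5,0,0,0,0,0,0,1.5,0,0,0,0,0,0])

```text
time: 0.93
ee_pos: [0.1505, -0.6321, 0.2809]
eef_rot: [-3.141, -0.001, 1.04]
force: [-0.2, 0.1, -0.7]
grip_width: 0.175
```

```bash
cat >> h.py <<'E'
PO={'y':(.6429,-.0035,1.0414),'b':(.5279,-.369,-1.5118)}
def go(k,lx,z,ly=0):
    s=bot.read_state();p=PO[k];c,sn=np.cos(p[2]),np.sin(p[2])
    T=np.array([p[0]+c*lx-sn*ly,p[1]+sn*lx+c*ly,z]);d=T-s['ee_pos']
    M=R.from_euler('xyz',s['eef_rot']).as_matrix()
    yaw=p[2] if k=='y' else p[2]+np.pi
    D=R.from_euler('xyz',[np.pi,0,yaw]).as_matrix()
    L=np.array([d[0]*0,0,0]);e=s['ee_pos']-[p[0],p[1],0]
    print('t',s['time'],'local',(c*e[0]+sn*e[1]).round(4),(-sn*e[0]+c*e[1]).round(4),s['ee_pos'].round(4),'target',T.round(3),'delta tool cm',(M.T@d*100).round(2),'rotvec',R.from_matrix(M.T@D).as_rotvec().round(3),'F',s['force'].round(1),'q',s['qpos'].round(2),s['grip_width'].round(3))
E
python3 -c "
from h import *
go('y',.115,.27)"
```

```text
Traceback (most recent call last):
  File "h.py", line 23, in go
    print('t',s['time'],'local',(c*e[0]+sn*e[1]).round(4),(-sn*e[0]+c*e[1]).round(4),s['ee_pos'].round(4),'target',T.round(3),'delta tool cm',(M.T@d*100).round(2),'rotvec',R.from_matrix(M.T@D).as_rotvec().round(3),'F',s['force'].round(1),'q',s['qpos'].round(2),s['grip_width'].round(3))
                                                                                                                                                                                                                                                                     ^^^^^^^^^^^^^^^^^^^^^
AttributeError: 'float' object has no attribute 'round'
```

```bash
sed -i "s/,s\['grip_width'\].round(3)/,round(s['grip_width'],3)/; s/'t',s\['time'\]/'t',round(s['time'],2)/" h.py
python3 -c "
from h import *
go('y',.115,.27)"
```

```text
t 0.93 local -0.7913 0.1075 [ 0.1505 -0.6321  0.2809] target [0.701 0.096 0.27 ] delta tool cm [90.64 10.65  1.13] rotvec [-0.001 -0.001 -0.001] F [-0.2  0.1 -0.7] q [ 1.32  0.32 -0.07  1.38  0.02  1.44  0.72] 0.175
```

Call:
arm_command(deltas=[1.5,3.6,0.42,0,0,0,0,1.5,3.6,0.42,0,0,0,0,1.5,3.6,0.42,0,0,0,0,1.5,3.6,0.42,0,0,0,0,1.5,3.6,0.42,0,0,0,0])

```text
time: 1.35
ee_pos: [0.26, -0.4857, 0.2812]
eef_rot: [-3.141, 0.0, 1.041]
force: [1.3, -0.2, -0.4]
grip_width: 0.18
```

Call:
arm_command(deltas=[1.5,3.6,0.42,0,0,0,0,1.5,3.6,0.42,0,0,0,0,1.5,3.6,0.42,0,0,0,0,1.5,3.6,0.42,0,0,0,0,1.5,3.6,0.42,0,0,0,0])

```text
time: 1.77
ee_pos: [0.3687, -0.3406, 0.2814]
eef_rot: [3.141, 0.0, 1.041]
force: [0.9, 0.3, -0.5]
grip_width: 0.18
```

Call:
arm_command(deltas=[1.5,3.6,0.42,0,0,0,0,1.5,3.6,0.42,0,0,0,0,1.5,3.6,0.42,0,0,0,0,1.5,3.6,0.42,0,0,0,0,1.5,3.6,0.42,0,0,0,0])

```text
time: 2.18
ee_pos: [0.4773, -0.1956, 0.2815]
eef_rot: [3.141, 0.0, 1.041]
force: [0.8, -0.6, 0.2]
grip_width: 0.17
```

Call:
arm_command(deltas=[1.5,3.6,0.42,0,0,0,0,1.5,3.6,0.42,0,0,0,0,1.5,3.6,0.42,0,0,0,0,1.5,3.6,0.42,0,0,0,0,1.5,3.6,0.42,0,0,0,0])

```text
time: 2.6
ee_pos: [0.5861, -0.0508, 0.2813]
eef_rot: [3.141, 0.0, 1.041]
force: [-0.6, -0.9, -0.7]
grip_width: 0.175
```

Call:
arm_command(deltas=[1.5,3.6,0.42,0,0,0,0,1.5,3.6,0.42,0,0,0,0,1.5,3.6,0.42,0,0,0,0,1.5,3.6,0.42,0,0,0,0,1.5,0,0,0,0,0,0])

```text
time: 3.02
ee_pos: [0.6734, 0.0718, 0.2795]
eef_rot: [-3.138, -0.003, 1.049]
force: [-0.4, 0.6, -1.1]
grip_width: 0.178
```

```bash
python3 -c "
from h import *
go('y',.115,.13)
cv2.imwrite('pics/s1.png',bot.get_image('scene'))"
```

```text
t 3.02 local 0.0804 0.0117 [0.6734 0.0718 0.2795] target [0.701 0.096 0.13 ] delta tool cm [ 3.41  1.25 14.95] rotvec [-0.004 -0.003  0.007] F [-0.4  0.6 -1.1] q [ 0.28  0.45 -0.66  1.28  0.26  1.5  -0.87] 0.178
```

View pics/s1.png

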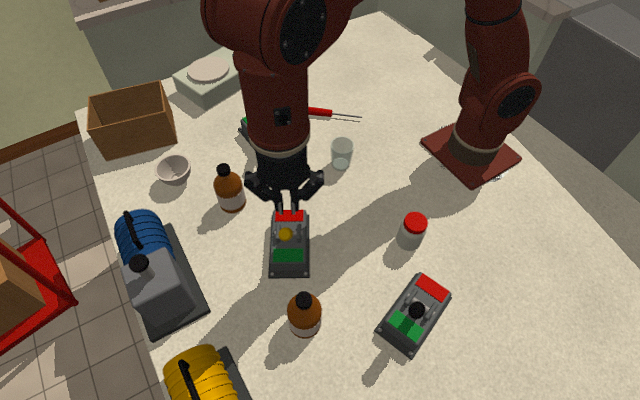

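Call:
arm_command(deltas=[1.5,1.7,0.6,0,0,0,0,1.5,1.8,0.6,0,0,0,0,1.5,0,0,2,0,0,0,1.5,0,0,3,0,0,0,1.5,0,0,2.5,0,0,0])

```text
time: 3.48
ee_pos: [0.7002, 0.0871, 0.2051]
eef_rot: [3.141, 0.0, 1.041]
force: [0.5, -1.5, -0.5]
grip_width: 0.178
```

```bash
python3 -c "
from h import *
go('y',.115,.13)
cv2.imwrite('pics/s2.png',np.vstack([bot.get_image('scene')[100:370,150:500],bot.get_image('top')[100:300,200:550]]))"
```

```text
t 3.48 local 0.1071 -0.0037 [0.7002 0.0871 0.2051] target [0.701 0.096 0.13 ] delta tool cm [ 0.79 -0.38  7.51] rotvec [ 0.001  0.    -0.001] F [ 0.5 -1.5 -0.5] q [ 0.24  0.54 -0.64  1.32  0.32  1.39 -0.92] 0.178
```

View pics/s2.png

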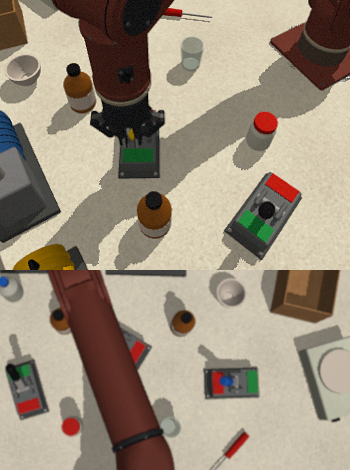

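Call:
arm_command(deltas=[1.5,0.8,-0.4,0,0,0,0,1.5,0,0,2.5,0,0,0,1.5,0,0,2.5,0,0,0,1.5,0,0,2.5,0,0,0,1.5,0,0,0,0,0,0])

```text
time: 4.0
ee_pos: [0.6994, 0.0966, 0.1286]
eef_rot: [-3.139, 0.003, 1.043]
force: [-2.0, -0.6, -0.3]
grip_width: 0.171
```

```bash
python3 -c "
from h import *
go('y',0,.13)"
```

```text
t 4.0 local 0.1149 0.0018 [0.6994 0.0966 0.1286] target [ 0.643 -0.004  0.13 ] delta tool cm [-11.49   0.16  -0.11] rotvec [-0.003  0.003  0.002] F [-2.  -0.6 -0.3] q [ 0.22  0.59 -0.62  1.4   0.35  1.27 -0.95] 0.171
```

Push along −x, gently.

Call:
arm_command(deltas=[1.5,-1.2,0.1,0,0,0,0,1.5,-1.2,0,0,0,0,0,1.5,-1.2,0,0,0,0,0,1.5,-1.2,0,0,0,0,0,1.5,-1.2,0,0,0,0,0])

```text
time: 4.42
ee_pos: [0.6718, 0.0445, 0.1341]
eef_rot: [3.139, -0.003, 1.044]
force: [-0.8, 2.8, 2.0]
grip_width: 0.175
```

Call:
arm_command(deltas=[1.5,-1.2,0,0,0,0,0,1.5,-1.2,0,0,0,0,0,1.5,-1.2,0,0,0,0,0,1.5,-1.2,0,0,0,0,0,1.5,-0.9,0,0,0,0,0])

```text
time: 4.83
ee_pos: [0.6419, -0.0071, 0.1312]
eef_rot: [3.142, 0.001, 1.042]
force: [-0.6, -0.5, -0.1]
grip_width: 0.175
```

Call:
arm_command(deltas=[1.5,-0.6,0,0,0,0,0,1.5,0,0,0,0,0,0,1.5,0,0,0,0,0,0,1.5,0,0,0,0,0,0,1.5,0,0,0,0,0,0])

```text
time: 5.25
ee_pos: [0.64, -0.009, 0.1313]
eef_rot: [-3.141, -0.0, 1.045]
force: [0.8, 0.2, -0.3]
grip_width: 0.18
```

```bash
python3 -c "
from h import *
go('y',-0.012,.13)
cv2.imwrite('pics/s3.png',np.vstack([bot.get_image('scene')[100:370,150:500],bot.get_image('top')[100:300,200:550]]))"
```

```text
t 5.25 local -0.0062 -0.0002 [ 0.64   -0.009   0.1313] target [ 0.637 -0.014  0.13 ] delta tool cm [-0.58 -0.03  0.13] rotvec [-0.    -0.     0.003] F [ 0.8  0.2 -0.3] q [ 0.43  0.46 -0.64  1.58  0.29  1.2  -0.79] 0.18
```

View pics/s3.png

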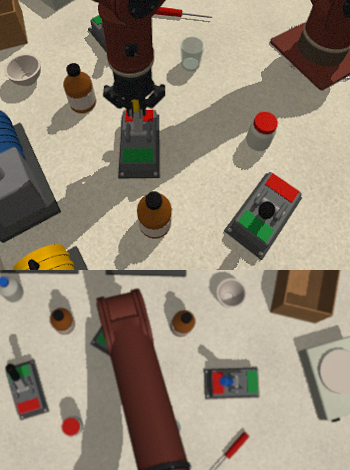

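Call:
arm_command(deltas=[1.5,1.5,0,0,0,0,0,1.5,1.5,0,-2,0,0,0,1.5,0,0,-4,0,0,0,1.5,0,0,-4,0,0,0,1.5,0,0,-4,0,0,0])

```text
time: 5.77
ee_pos: [0.6546, 0.017, 0.2727]
eef_rot: [-3.14, -0.0, 1.045]
force: [1.8, -0.7, 0.8]
grip_width: 0.18
```

```bash
python3 -c "
from h import *
go('b',-0.115,.27)"
```

```text
t 5.77 local -0.3778 0.1492 [0.6546 0.017  0.2727] target [ 0.521 -0.254  0.27 ] delta tool cm [-30.15   2.06   0.26] rotvec [-0.001 -0.    -0.584] F [ 1.8 -0.7  0.8] q [ 0.39  0.4  -0.66  1.36  0.24  1.46 -0.79] 0.18
```

Call:
arm_command(deltas=[1.5,-3.5,0.25,0,0,0,0,1.5,-3.8,0.25,0,0,0,0,1.5,-3.8,0.25,0,0,0,0,1.5,-3.8,0.25,0,0,0,0,1.5,-3.8,0.25,0,0,0,0])

```text
time: 6.18
ee_pos: [0.5708, -0.1529, 0.2715]
eef_rot: [3.141, -0.0, 1.045]
force: [0.9, -1.3, -0.6]
grip_width: 0.177
```

Call:
arm_command(deltas=[1.5,-3.8,0.25,0,0,0,0,1.5,-3.8,0.25,0,0,0,0,1.5,-3.8,0.25,0,0,0,0,1.5,0,0,0,0,0,-0.11,1.5,0,0,0,0,0,-0.12])

```text
time: 6.6
ee_pos: [0.5194, -0.2571, 0.2712]
eef_rot: [-3.141, 0.001, 1.273]
force: [0.5, 0.7, -0.1]
grip_width: 0.175
```

Call:
arm_command(deltas=[1.5,0,0,0,0,0,-0.12,1.5,0,0,0,0,0,-0.12,1.5,0,0,0,0,0,-0.11,1.5,0,0,0,0,0,0,1.5,0,0,0,0,0,0])

```text
time: 7.02
ee_pos: [0.5209, -0.254, 0.2713]
eef_rot: [3.142, -0.0, 1.621]
force: [0.1, 0.4, 0.3]
grip_width: 0.176
```

```bash
python3 -c "
from h import *
go('b',-0.115,.13)
cv2.imwrite('pics/s4.png',np.vstack([bot.get_image('scene')[50:320,150:500],bot.get_image('top')[100:300,200:550]]))"
```

```text
t 7.02 local -0.1153 -0.0002 [ 0.5209 -0.254   0.2713] target [ 0.521 -0.254  0.13 ] delta tool cm [-0.03  0.02 14.13] rotvec [ 0.    -0.    -0.009] F [0.1 0.4 0.3] q [ 0.9   0.23 -0.61  1.56  0.13  1.4   0.33] 0.176
```

View pics/s4.png

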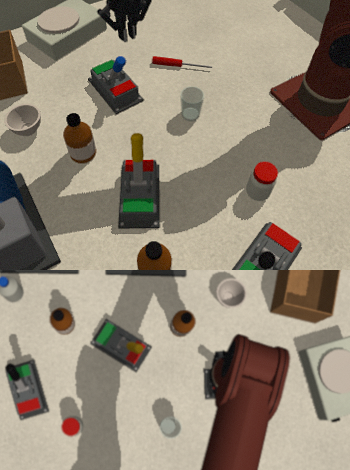

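Call:
arm_command(deltas=[1.5,0,0,2.5,0,0,0,1.5,0,0,3.5,0,0,0,1.5,0,0,3.5,0,0,0,1.5,0,0,3,0,0,0,1.5,0,0,1.5,0,0,0])

```text
time: 7.53
ee_pos: [0.5189, -0.2534, 0.1274]
eef_rot: [-3.138, -0.002, 1.621]
force: [-0.5, 0.6, 0.2]
grip_width: 0.174
```

```bash
python3 -c "
from h import *
go('b',0.006,.13)"
```

```text
t 7.53 local -0.1159 -0.0022 [ 0.5189 -0.2534  0.1274] target [ 0.528 -0.375  0.13 ] delta tool cm [-12.19   0.32  -0.29] rotvec [-0.004 -0.002 -0.009] F [-0.5  0.6  0.2] q [ 0.88  0.33 -0.59  1.74  0.2   1.14  0.27] 0.174
```

Call:
arm_command(deltas=[1.5,-1.2,0.1,0,0,0,0,1.5,-1.2,0,0,0,0,0,1.5,-1.2,0,0,0,0,0,1.5,-1.2,0,0,0,0,0,1.5,-1.2,0,0,0,0,0])

```text
time: 7.95
ee_pos: [0.5256, -0.316, 0.1334]
eef_rot: [3.14, 0.001, 1.622]
force: [-0.6, 0.7, 1.8]
grip_width: 0.176
```

Call:
arm_command(deltas=[1.5,-1.2,0,0,0,0,0,1.5,-1.2,0,0,0,0,0,1.5,-1.2,0,0,0,0,0,1.5,-1.2,0,0,0,0,0,1.5,-1,0,0,0,0,0])

```text
time: 8.37
ee_pos: [0.5279, -0.3741, 0.1314]
eef_rot: [3.141, 0.001, 1.623]
force: [0.6, 0.0, -0.2]
grip_width: 0.174
```

Call:
arm_command(deltas=[1.5,-0.6,0,0,0,0,0,1.5,0,0,0,0,0,0,1.5,0,0,0,0,0,0,1.5,0,0,0,0,0,0,1.5,0,0,0,0,0,0])

```text
time: 8.78
ee_pos: [0.5286, -0.3771, 0.1314]
eef_rot: [3.141, -0.0, 1.625]
force: [0.4, -0.1, 0.4]
grip_width: 0.177
```

Call:
arm_command(deltas=[1.5,1.5,0,0,0,0,0,1.5,1.5,0,-2,0,0,0,1.5,0,0,-4,0,0,0,1.5,0,0,-4,0,0,0,1.5,0,0,-4,0,0,0])

```text
time: 9.2
ee_pos: [0.5267, -0.3457, 0.273]
eef_rot: [-3.141, -0.001, 1.626]
force: [1.0, -0.2, 0.2]
grip_width: 0.173
```

Call:
arm_command(deltas=[1.5,3.5,1,0,0,0,0,1.5,3.5,1,0,0,0,0,1.5,3.5,1,0,0,0,0,1.5,3.5,1,0,0,0,0,1.5,0,0,0,0,0,0])

```text
time: 9.62
ee_pos: [0.5612, -0.195, 0.2723]
eef_rot: [3.139, -0.003, 1.636]
force: [-0.4, 0.3, 1.1]
grip_width: 0.176
```

```bash
python3 -c "
from h import *
go('b',0,.27)
cv2.imwrite('pics/s5.png',bot.get_image('scene'));cv2.imwrite('pics/t5.png',bot.get_image('top'))"
```

```text
t 9.62 local -0.1717 0.0435 [ 0.5612 -0.195   0.2723] target [ 0.528 -0.369  0.27 ] delta tool cm [-17.15  -4.45   0.18] rotvec [ 0.002 -0.003  0.006] F [-0.4  0.3  1.1] q [ 0.8   0.26 -0.65  1.52  0.16  1.41  0.21] 0.176
```

View pics/s5.png

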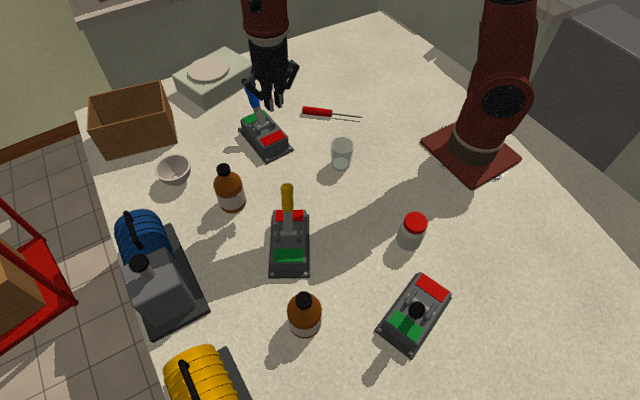

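View pics/t5.png

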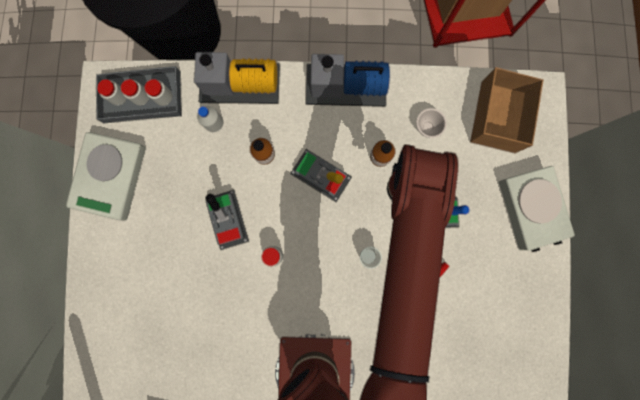

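Call:
arm_command(deltas=[1.5,0,0,0,0,0,0,1.5,0,0,0,0,0,0,1.5,0,0,0,0,0,0,1.5,0,0,0,0,0,0,1.5,0,0,0,0,0,0])

```text
time: 10.13
ee_pos: [0.5591, -0.2067, 0.2712]
eef_rot: [-3.141, -0.0, 1.623]
force: [0.4, -0.1, -0.4]
grip_width: 0.173
```

```bash
python3 -c "
from workcell import bot
print(bot.sign_off())"
```

```text
the job is handed in; nothing more can be done
None
```

The changeover is done: I pushed the yellow lever to off, then pushed the blue one to on. The job was handed in at about 10 s of the 48 s allowed, and sign-off gives no verdict.

- **Yellow:** before I touched blue, both views showed the yellow lever over its red plate. Its grip was at about pixel (334, 178) in the top view; fully off predicts (335, 177).
- **Blue:** the last pictures show the blue grip at about (460, 210) in the top view and (252, 95) in the scene view. Fully on predicts (459, 210) and (251, 95).
- **Black lever and glassware:** in the same pictures the black lever is still over green, and the bottles, jar and beaker look unmoved. I judged these by eye and did not re-measure them.
- **Robot:** the arm stopped clear, with its tool 0.27 m above the bench. The wrist force read near zero at the end and never above about 4 N at the end of any move.

None of the checks disagreed.

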